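# Stack the earbud charging spot on the hall tray

## Task

Make up the charging spot by the door in the round ceramic tray: the cork disc flat in the middle of the tray, the round wireless charger centred on the cork with its black white-ringed face up, and the white earbud case upright and centred on the charger. The charger is kept on edge in its wooden stand, and the grey mat is kept free if you need to lay it down and take it another way. Leave the tray where it is, leave the tin, phone, power bank and key fob undisturbed, and set the earbud case down without dropping it.

Things in the scene. Friction and masses are not known exactly. Their poses are not given: they have to be found in the camera images.
- tray: round blue-glazed ceramic tray, loose, 136 mm across the rim and 116 mm across the foot, 12 mm high, 450 g; its wall is 4 mm thick and leans outwards. Origin: centre of the underside, z up
- tray_in (a point): centre of the tray's flat inner floor, 6 mm above the table
- cork: flat brown cork disc, loose, 66 mm across, 10 mm thick, 20 g, lying flat; either face may be up. Origin: centre of the underside as it lies at the start, z up
- cork_center (a point): centre of the cork disc, at half its thickness
- stand: wooden stand fixed to the table: base 70 x 100 x 8 mm, on it a slot 17 mm wide (its x) and 63 mm long (its y) between walls 6 mm thick that reach 34 mm above the table; the charger stands on edge in the slot on the base's top (8 mm above the table). Origin: centre of the underside, z up, x across the slot, away from the robot
- charger: round wireless charger, loose, a disc 60 mm across and 14 mm thick, 90 g, silver with one black face bearing a white ring. Origin: centre of the disc (mid-thickness). Its x axis points out of the black ringed face. At the start it stands on edge in the stand, ringed face away from the robot (its x along the stand's x), its top 68 mm above the table; x must point up in the stack
- case: white round earbud case, loose, 54 mm across (50 mm across its flat foot), 24 mm high, a thin grey seam around it, 50 g, standing flat. Origin: centre of the underside, z up
- mat: thin grey mat fixed to the table, 120 mm (x) by 140 mm (y), 3 mm thick, kept free: room to lay the charger down. Origin: centre of the underside, so its top is 3 mm above it
- tin: shoe-polish tin, red with a dark steel lid, loose, 67 mm across, 22 mm high; not part of the job, leave it alone. Origin: centre of the underside
- phone: black glass phone lying face-down, loose, 150 (its x) x 72 x 8 mm; leave it alone. Origin: centre of the underside
- powerbank: grey plastic power bank, loose, 68 (its x) x 110 x 20 mm; leave it alone. Origin: centre of the underside
- fob: aluminium key fob with a key ring, loose, 52 (its x) x 26 x 9 mm; leave it alone. Origin: centre of the underside
Things that resemble listed ones, but are neither listed nor needed, are in the scene too. What is shaped like the case but orange or purple is not meant. Several things have the shape of the cork; the one meant has the colours described above.

How it is judged (in metres and radians):
At the end, for the whole second after the job is handed in: Cork flat on the tray floor within 8 mm of its centre; charger flat on it, ringed face up, and earbud case upright on that, each within 7 mm of the centre below and 0.1 rad of level, heights within 3 mm of a true stack; tray within 30 mm of its start; all at rest (horizontal distance between cork_center and tray_in below 0.008 m and z of cork_center in the frame of tray_in between 0.002 and 0.008 m and horizontal distance between charger and cork_center below 0.007 m and z of charger in the frame of tray_in between 0.014 and 0.02 m and angle between charger's own x axis and vertical below 0.1 rad and horizontal distance between case and charger below 0.007 m and z of case in the frame of tray_in between 0.021 and 0.027 m and angle between case's own z axis and vertical below 0.1 rad and distance of tray_in from where it was at the start of the episode below 0.03 m and linear speed of each of cork, charger, case below 0.02 m/s); the robot touches nothing.
It fails at once if the shoe-polish tin was moved more than 30 mm (distance of tin from where it was at the start of the episode above 0.03 m).
It fails at once if the phone was moved more than 30 mm (distance of phone from where it was at the start of the episode above 0.03 m).
It fails at once if the power bank was moved more than 30 mm (distance of powerbank from where it was at the start of the episode above 0.03 m).
It fails at once if the key fob was moved more than 30 mm (distance of fob from where it was at the start of the episode above 0.03 m).
It fails at once if the earbud case was dropped (faster than 0.7 m/s while not held) (linear speed of case above 0.7 m/s and contact force between the fingers and case below 0.1 N).
It also fails if it takes over 72 s, if anything falls off the work surface, if the arm or the gripper's body presses on something with over 40 N, if the wrist force passes 120 N, or if a joint passes its speed limit or range.

## Robot

A 6-joint arm with a two-finger parallel gripper is mounted at the origin on the work surface. World frame = base frame: x ahead of the robot, y to its left, z up, the work surface at z = 0. Lengths are in mm, angles in degrees, forces in N, time in s.
With the tool pointing down it reaches from about 300 to 850 mm from the base axis. Payload 4.2 kg.
Tool frame: the origin (TCP) lies midway between the tips of the shut fingers; the grasp point (between the pads) lies 19 mm behind it; z points along the fingers, y is the line along which they close (so a half turn about z gives the same grasp; the last joint's range is limited). The gripper opens to 91 mm and grips with 3 to 60 N. Pads are 32 mm wide; open, the fingers measure 118 mm over their backs; the gripper's body (76 mm by 178 mm) begins 60 mm behind the grasp point.
Start: joints at [68.239, 18.312, 89.639, -0, 72.044, -1.146], TCP at [202.453, 538.197, 213.976] pointing down, gripper open.
Joint ranges: [-177.97, 177.97], [-48.28, 115.42], [12.27, 149.76], [-77.06, 257.06], [2.81, 150.46], [-146.56, 146.56]. Speed limits (degrees/s): [147.25, 147.25, 180, 180, 180, 180].

## Interface

Orientations are given as [roll, pitch, yaw] about the fixed x, y, z axes, in that order (R = Rz(yaw) Ry(pitch) Rx(roll)).
In Python, from workcell import env gives the robot as it stands.
- The arm moves only by the tool send_rows, never from a script. Its argument "steps" is a list that holds one entry, the list of rows, each a list of 5 numbers: the shift along the tool's x, y, z scaled (see below), then the turn about the tool's z scaled (see below), then the opening, from 0 (shut) to 1 (fully open). In form: [[[dx, dy, dz, yaw, fingers], ...]]. A call has 1 to 5 rows; each row shifts and turns the commanded pose from where the row before left it, along the tool's axes as they then stand; what a row does not reach is not made up. The controller multiplies each number of a shift by 0.04 m and each number of a turn by 0.12 rad. A row lasts 1/12 s, in which the tool goes at most 41.7 mm and 7.16 degrees, less where a joint would pass 70% of its speed; a pose out of reach is approached as far as the arm can. A call with a number of a shift or a turn outside -1 to 1 is refused whole. A call with a gripper value outside its range is refused whole. The fingers move at their own pace and stop on an object; "squeeze" is the grip in N (left out, the last holds). Time passes only in rows, so rows that do not move let the fingers close. It gives the time, the measured TCP pose, the force, the opening and the grip force at its end, in the units of the state.
- env.state(): the state, without advancing time (a new reading comes with each control period).
- env.grab_frame(name): name is "scene" or "top"; returns a dict with "pixels" (420x560x3 uint8, red, green, blue), "depth" (420x560 float32, mm along the optical axis (not along the pixel's ray), 0 where there is no reading), "intrinsics" (3x3 intrinsics, pixels), "dist" ([k1, k2, p1, p2, k3] as OpenCV has them; the pictures are not rectified), "cam_to_world" (4x4, takes a point from camera to world coordinates). Camera axes: x right, y down, z forward; pixel columns grow to the right and rows downward; lengths in mm; the calibration is good to about 2 mm. A picture is of the moment at which its call begins.
- env.job_done(): hands the job in; it is judged then, once.
The state is a dict: "time_s": time; "qpos": joint angles; "qvel": joint speeds; "effort": joint torques, N m; "ee_pos": TCP position; "ee_rot": TCP orientation; "force": force on the tool from outside, world axes, zero at the start; "torque": the same for the moment, N m; "gripper_width": finger opening in mm; "gripper_force": force on a finger pad.
Only numpy, scipy, OpenCV 4.12 (cv2) and the standard library are available. Lean on these libraries where they do the work, as an engineer would, in place of code of your own. Each camera call takes 0.05 s, during which the arm holds its last target. There are 200 camera calls.

## Working session

There is one attempt and no reset: what is moved stays moved. The work goes in short steps, Python scripts to look and compute and a tool call to move; the robot and the scene stay as the last step left them, time stands still between calls to the robot, and variables do not carry over. Pictures are saved under pics/ and viewed, at most 10 in all, crops included, and the job is handed in when it is done.

Besides the shell and the picture viewer there is one more tool, called as a command line: name --argument value ..., lists and objects as JSON in quotes. send_rows: Moves the arm, as the interface text tells. Shifts and turns lie within -1 to 1; 1 stands for 0.04 m of shift or 0.12 rad of turn. Its arguments: {"type":"object","properties":{"steps":{"type":"array"},"squeeze":{"type":"number"}},"required":["steps"]}

```bash
mkdir -p pics; ls
python3 - <<'E'
from workcell import env
import cv2,numpy as np,pickle
print(env.state())
for n in("scene","top"):
    f=env.grab_frame(n); pickle.dump(f,open(n+".pkl","wb"))
    cv2.imwrite(f"pics/{n}0.png",f["pixels"][:,:,::-1]); print(n,f["intrinsics"],f["dist"],f["cam_to_world"])
E
```

```text
pics
{'time_s': 0.0, 'qpos': array([ 6.82395664e+01,  1.83508257e+01,  8.97082513e+01, -1.23862955e-03,
        7.20440430e+01, -1.14791369e+00]), 'qvel': array([ 0.03775398,  0.05605316,  0.08842525,  0.0075392 ,  0.01693652,
       -0.01269269]), 'effort': array([-2.53461614e-03, -4.12469029e+01, -2.31972152e+01,  7.26974336e-02,
        4.58225061e-02, -1.35529863e-04]), 'ee_pos': array([202.25658184, 537.69356796, 213.11596357]), 'ee_rot': array([-1.79896877e+02, -8.88481137e-04,  1.59387862e+02]), 'force': array([0.25830175, 0.41423622, 0.70846162]), 'torque': array([-4.45276856e-02,  3.41298127e-06,  2.70951412e-02]), 'gripper_force': 0.0, 'gripper_width': 90.90132527057939}
scene [[534.99736433   0.         286.74677721]
 [  0.         534.99736433 218.57904846]
 [  0.           0.           1.        ]] [0.04777741 0.         0.         0.         0.        ] [[ 5.84927517e-01  5.17749455e-01 -6.24335889e-01  1.36873899e+03]
 [ 8.11068208e-01 -3.68339020e-01  4.54416911e-01 -6.27069311e+02]
 [ 5.30683873e-03 -7.72179946e-01 -6.35381750e-01  9.51165055e+02]
 [ 0.00000000e+00  0.00000000e+00  0.00000000e+00  1.00000000e+00]]
top [[386.90832596   0.         284.79357573]
 [  0.         386.90832596 210.33366226]
 [  0.           0.           1.        ]] [-0.07556732  0.          0.          0.          0.        ] [[-3.16502093e-02 -9.75048457e-01  2.19724305e-01  3.09011609e+02]
 [-9.99489201e-01  3.18494017e-02 -2.63663364e-03 -3.93282872e+00]
 [-4.42724210e-03 -2.19695520e-01 -9.75558444e-01  9.10536108e+02]
 [ 0.00000000e+00  0.00000000e+00  0.00000000e+00  1.00000000e+00]]
```

View pics/scene0.png

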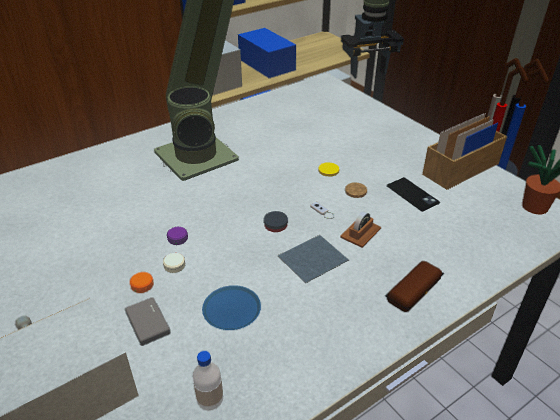

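View pics/top0.png

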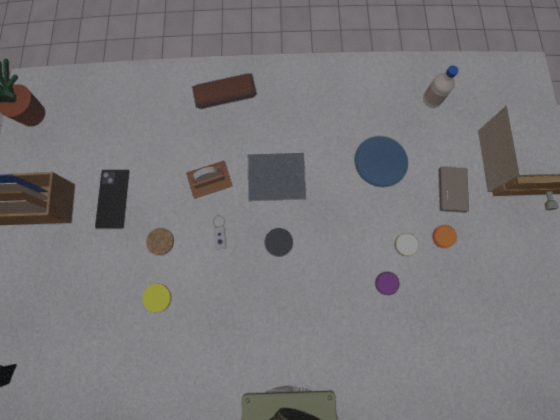

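Scene view: tray (231,307), case (174,262), stand with charger (361,230), cork (356,190), mat (313,258). Top view: tray (381,161), white case (406,244), stand (209,179), mat (277,177) and brown cork (160,241). The purple and orange items and the yellow disc are decoys.

```bash
cat > h.py <<'E'
import cv2,numpy as np,pickle
def world(f,px,z):
    px=np.asarray(px,float).reshape(-1,1,2)
    r=cv2.undistortPoints(px,f["intrinsics"],f["dist"])[:,0]
    T=f["cam_to_world"]; d=np.c_[r,np.ones(len(r))]@T[:3,:3].T
    return T[:3,3]+d*((z-T[2,3])/d[:,2])[:,None]
def blob(f,roi,lo,hi):
    x,y,w,h=roi; hsv=cv2.cvtColor(f["pixels"],cv2.COLOR_RGB2HSV)
    m=np.zeros(hsv.shape[:2],np.uint8); m[y:y+h,x:x+w]=cv2.inRange(hsv,lo,hi)[y:y+h,x:x+w]
    m=cv2.morphologyEx(m,cv2.MORPH_CLOSE,np.ones((5,5)))
    c=max(cv2.findContours(m,cv2.RETR_EXTERNAL,cv2.CHAIN_APPROX_NONE)[0],key=cv2.contourArea)
    return cv2.convexHull(c)[:,0].astype(float)+0.0
def circ(f,hull,z):
    P=world(f,hull,z)[:,:2].astype(np.float32)
    # dense resample for fair ellipse fit
    e=cv2.fitEllipse(P); return np.round(e[0],1),np.round(e[1],1)
E
python3 - <<'E'
import pickle,cv2,numpy as np
from h import *
t=pickle.load(open("top.pkl","rb"));s=pickle.load(open("scene.pkl","rb"))
hs=lambda f,p:cv2.cvtColor(f["pixels"],cv2.COLOR_RGB2HSV)[p[1],p[0]]
for n,f,ps in(("t",t,[(381,161),(160,241),(406,244),(209,185),(277,177),(330,200)]),("s",s,[(231,307),(356,190),(174,262),(361,240),(313,258),(270,190)])):
    print(n,[hs(f,p).tolist() for p in ps])
R=dict(tray=((350,130,65,65),(200,280,65,55),(95,80,30),(125,255,255),12),
 cork=((140,222,40,40),(340,178,32,25),(3,60,30),(22,255,255),10),
 case=((392,230,30,30),(160,250,28,25),(0,0,0),(180,50,255),12))
for k,(rt,rs,lo,hi,z) in R.items():
    for f,r in((t,rt),(s,rs)):
        if k=="case": lo,hi=((15,0,170),(60,90,255)) if f is s else ((15,0,135),(60,90,255))
        try:
            h=blob(f,r,lo,hi); x,y,w,hh=cv2.boundingRect(h.astype(np.int32)); print(k,(x,y,w,hh),circ(f,h,z))
        except Exception as e: print(k,e)
# stand: min area rect of brown at base top z=8
for f,r in((t,(180,155,60,45)),(s,(335,208,52,42))):
    h=blob(f,r,(3,60,30),(22,255,255)); P=world(f,h,8)[:,:2].astype(np.float32); print("stand",cv2.minAreaRect(P))
    d=f["depth"]; x,y,w,hh=r
    uv=np.stack(np.meshgrid(np.arange(x,x+w),np.arange(y,y+hh)),-1).reshape(-1,2); dd=d[uv[:,1],uv[:,0]]
    n=cv2.undistortPoints(uv.astype(float).reshape(-1,1,2),f["intrinsics"],f["dist"])[:,0]
    W=(np.c_[n,np.ones(len(n))]*dd[:,None])@f["cam_to_world"][:3,:3].T+f["cam_to_world"][:3,3]
    W=W[dd>0]; H=W[W[:,2]>42]; print(len(H),H.mean(0),H.min(0),H.max(0)); print("rect",cv2.minAreaRect(H[:,:2].astype(np.float32)))
h=blob(t,(240,145,75,62),(85,15,30),(130,255,130)); print("mat",cv2.minAreaRect(world(t,h,3)[:,:2].astype(np.float32)))
for n,f,r in(("ts",t,(180,155,60,45)),("ss",s,(325,200,70,50))):
    x,y,w,hh=r; c=f["pixels"][y:y+hh,x:x+w,::-1]; cv2.imwrite(f"pics/{n}.png",cv2.resize(c,None,fx=6,fy=6,interpolation=2))
a=cv2.imread("pics/ts.png");b=cv2.imread("pics/ss.png"); w=420
cv2.imwrite("pics/st.png",np.hstack([cv2.resize(a,(380,285)),cv2.resize(b,(420,285))]))
E
```

```text
t [[106, 101, 96], [14, 85, 108], [90, 3, 147], [13, 104, 98], [113, 24, 85], [120, 4, 134]]
s [[106, 151, 135], [17, 120, 134], [64, 17, 223], [12, 153, 127], [101, 46, 111], [93, 15, 191]]
tray (355, 137, 53, 50) (array([ 629.4, -247.9]), array([126.8, 130. ]))
tray (202, 286, 59, 44) (array([ 629.6, -245.1]), array([133.2, 133.7]))
cork (147, 228, 26, 27) (array([447.1, 292.3]), array([62. , 63.4]))
cork (345, 183, 22, 15) (array([452.4, 292.2]), array([64.2, 75.3]))
case (397, 233, 22, 22) (array([ 421.2, -291.3]), array([50.5, 52.4]))
case (163, 253, 22, 15) (array([ 412.2, -283. ]), array([51.9, 54.5]))
stand ((596.9533081054688, 177.2347412109375), (68.80809020996094, 97.36393737792969), 17.33838653564453)
219 [596.26534261 174.87450265  59.28164793] [583.57217098 148.37143034  42.18556007] [612.11148311 204.10564093  71.5779567 ]
rect ((597.3934326171875, 175.85069274902344), (15.701821327209473, 58.105770111083984), 16.134780883789062)
stand ((599.1375732421875, 185.68125915527344), (69.57365417480469, 121.559814453125), 17.56787109375)
159 [604.83911576 170.56243765  57.57814105] [589.83637358 145.4266481   42.1088262 ] [615.83160735 208.05038733  71.75815833]
rect ((601.3212890625, 176.65847778320312), (17.76459312438965, 63.2490348815918), 13.891552925109863)
mat ((600.5428466796875, 12.772220611572266), (137.8341827392578, 118.40614318847656), 89.8505630493164)
```

View pics/st.png

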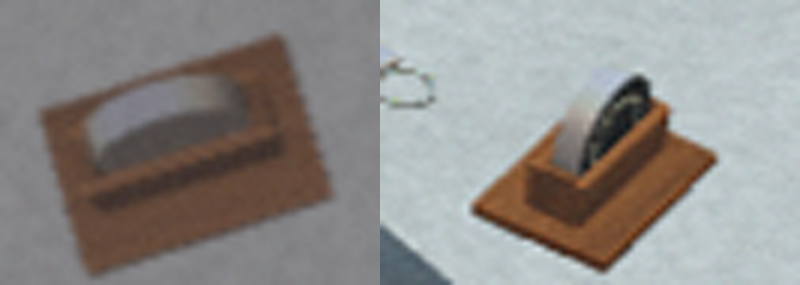

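The charger stands upright in the stand at (597,176), yaw about 17°, ringed face toward +x. Tray is near (629.5,-246.5), cork (448,292), case (420.5,-288), and the sizes match. I'll go for the cork first.

send_rows --steps '[[[-0.79,-0.36,0.28,0,1],[-0.79,-0.36,0.28,0,1],[-0.79,-0.36,0.28,0,1],[-0.79,-0.36,0.28,0,1],[-0.79,-0.36,0.28,0,1]]]'

```text
time_s: 0.52
ee_pos: [325.6, 413.8, 157.1]
ee_rot: [-180.0, -0.0, 159.4]
force: [0.5, 0.3, -0.8]
gripper_width: 91.6
gripper_force: 0.0
```

send_rows --steps '[[[-0.79,-0.36,0.28,0,1],[-0.79,-0.36,0.28,0,1],[-0.79,-0.36,0.28,0,1],[-0.79,-0.36,0.28,0,1],[-0.79,-0.36,0.28,0,1]]]'

```text
time_s: 0.93
ee_pos: [448.2, 290.6, 101.2]
ee_rot: [-180.0, -0.0, 159.4]
force: [-0.5, 0.7, -0.5]
gripper_width: 91.2
gripper_force: 0.0
```

send_rows --steps '[[[0,0,0,0.96,1],[0,0,0,0.95,1],[0,0,0,0.95,1],[0,0,0,0.95,1],[0,0,0,0.95,1]]]'

```text
time_s: 1.35
ee_pos: [447.3, 291.8, 101.5]
ee_rot: [-179.9, -0.0, 126.3]
force: [-0.0, 0.1, 0.1]
gripper_width: 91.4
gripper_force: 0.0
```

send_rows --steps '[[[0,0,0,0.95,1],[0,0,0,0.95,1],[0,0,0,0.95,1],[0,0,0,0,1],[0,0,0,0,1]]]'

```text
time_s: 1.77
ee_pos: [447.3, 292.0, 101.7]
ee_rot: [-180.0, 0.0, 107.2]
force: [0.7, -0.1, 0.8]
gripper_width: 91.2
gripper_force: 0.0
```

```bash
cat > plan.py <<'E'
import sys,numpy as np
from workcell import env
from math import *
s=env.state(); p=np.array(s["ee_pos"]); y=radians(s["ee_rot"][2])
print("t",round(s["time_s"],2),"pos",p.round(1),"rot",np.round(s["ee_rot"],1),"q6",round(s["qpos"][5],1),"w",round(s["gripper_width"],1),"f",round(s["gripper_force"],1),np.round(s["force"],1))
a=list(map(float,sys.argv[1:]))
while len(a)>=3:
    d=np.array(a[:3])-p; p=p+d; a=a[3:]
    t=np.array([d[0]*cos(y)+d[1]*sin(y), d[0]*sin(y)-d[1]*cos(y), -d[2]])
    n=max(1,ceil(np.linalg.norm(t)/37)); print("rows",n,"each",(t/40/n).round(3))
E
python3 plan.py 448 292 45 448 292 4
```

```text
t 1.77 pos [447.3 292.  101.7] rot [-180.     0.   107.2] q6 14.7 w 91.2 f 0.0 [ 0.7 -0.1  0.8]
rows 2 each [-0.003  0.008  0.708]
rows 2 each [0.    0.    0.512]
```

send_rows --steps '[[[0,0.02,0.7,0,1],[0,0,0.7,0,1],[0,0,0.5,0,1],[0,0,0.3,0,1],[0,0,0.22,0,1]]]' --squeeze 10

```text
time_s: 2.18
ee_pos: [447.4, 291.9, 3.5]
ee_rot: [-179.9, 0.0, 107.2]
force: [-0.4, -0.2, -0.0]
gripper_width: 90.9
gripper_force: 0.0
```

send_rows --steps '[[[0,0,0,0,0.5],[0,0,0,0,0.5],[0,0,0,0,0.5],[0,0,0,0,0.5],[0,0,0,0,0.5]]]'

```text
time_s: 2.6
ee_pos: [449.0, 292.9, 6.2]
ee_rot: [179.9, -0.0, 107.1]
force: [0.4, -0.4, 1.6]
gripper_width: 65.3
gripper_force: 10.0
```

```bash
python3 plan.py
```

```text
t 2.6 pos [449.  292.9   6.2] rot [179.9  -0.  107.1] q6 14.8 w 65.3 f 10.0 [ 0.4 -0.4  1.6]
```

send_rows --steps '[[[0,0,-0.5,0,0.5],[0,0,-0.9,0,0.5],[0,0,-0.9,0,0.5],[0,0,0,0,0.5]]]'

```text
time_s: 2.93
ee_pos: [452.4, 295.0, 104.3]
ee_rot: [179.2, -0.2, 107.1]
force: [1.4, 0.5, 0.4]
gripper_width: 65.5
gripper_force: 10.0
```

```bash
python3 plan.py 629.5 -246.5 100 629.5 -246.5 35
```

```text
t 2.93 pos [452.4 295.  104.3] rot [179.2  -0.2 107.1] q6 14.8 w 65.5 f 10.0 [1.4 0.5 0.4]
rows 16 each [-0.89   0.016  0.007]
rows 2 each [0.    0.    0.812]
```

send_rows --steps '[[[-0.5,0.015,0,0,0.5],[-0.89,0.015,0,0,0.5],[-0.89,0.015,0,0,0.5],[-0.89,0.015,0,0,0.5],[-0.89,0.015,0,0,0.5]]]'

```text
time_s: 3.35
ee_pos: [499.1, 136.6, 97.5]
ee_rot: [179.9, -0.0, 107.1]
force: [0.9, 0.4, -0.7]
gripper_width: 65.6
gripper_force: 10.0
```

send_rows --steps '[[[-0.89,0.015,0,0,0.5],[-0.89,0.015,0,0,0.5],[-0.89,0.015,0,0,0.5],[-0.89,0.015,0,0,0.5],[-0.89,0.015,0,0,0.5]]]'

```text
time_s: 3.77
ee_pos: [554.2, -33.0, 97.4]
ee_rot: [180.0, 0.0, 107.1]
force: [0.7, 0.9, -0.6]
gripper_width: 65.2
gripper_force: 10.0
```

send_rows --steps '[[[-0.89,0.015,0,0,0.5],[-0.89,0.015,0,0,0.5],[-0.89,0.015,0,0,0.5],[-0.89,0.015,0,0,0.5],[-0.89,0.015,0,0,0.5]]]'

```text
time_s: 4.18
ee_pos: [609.2, -202.3, 97.3]
ee_rot: [180.0, 0.0, 107.1]
force: [0.9, 0.3, 1.0]
gripper_width: 65.5
gripper_force: 10.0
```

send_rows --steps '[[[-0.5,0,0,0,0.5],[-0.3,0,0,0,0.5],[0,0,0,0,0.5],[0,0,0,0,0.5]]]'

```text
time_s: 4.52
ee_pos: [617.9, -230.6, 96.8]
ee_rot: [-180.0, -0.1, 107.0]
force: [0.1, 0.5, -1.2]
gripper_width: 65.5
gripper_force: 10.0
```

```bash
python3 plan.py 629.5 -246.5 35
```

```text
t 4.52 pos [ 617.9 -230.6   96.8] rot [-1.80e+02 -1.00e-01  1.07e+02] q6 -38.5 w 65.5 f 10.0 [ 0.1  0.5 -1.2]
rows 2 each [-0.233  0.08   0.773]
```

send_rows --steps '[[[-0.233,0.08,0.5,0,0.5],[-0.233,0.08,0.5,0,0.5],[0,0,0.5,0,0.5],[0,0,0,0,0.5],[0,0,0,0,0.5]]]'

```text
time_s: 4.93
ee_pos: [628.9, -245.0, 36.4]
ee_rot: [-179.9, -0.1, 107.2]
force: [-0.4, -0.3, 0.4]
gripper_width: 65.1
gripper_force: 10.0
```

```bash
python3 plan.py 629.5 -246.5 12
```

```text
t 4.93 pos [ 628.9 -245.    36.4] rot [-1.799e+02 -1.000e-01  1.072e+02] q6 -39.4 w 65.1 f 10.0 [-0.4 -0.3  0.4]
rows 1 each [-0.041  0.003  0.61 ]
```

send_rows --steps '[[[-0.04,0,0.3,0,0.5],[0,0,0.3,0,0.5],[0,0,0,0,0.5],[0,0,0,0,0.5]]]'

```text
time_s: 5.27
ee_pos: [630.1, -248.2, 12.8]
ee_rot: [-180.0, -0.0, 107.1]
force: [0.4, 0.1, 0.1]
gripper_width: 65.2
gripper_force: 10.0
```

send_rows --steps '[[[0,0,0,0,0.8],[0,0,0,0,0.8],[0,0,0,0,0.8],[0,0,-0.6,0,0.8],[0,0,-0.9,0,0.8]]]'

```text
time_s: 5.68
ee_pos: [627.7, -247.5, 69.9]
ee_rot: [-179.6, -0.3, 107.1]
force: [0.0, 0.4, 0.0]
gripper_width: 73.0
gripper_force: 0.0
```

send_rows --steps '[[[0,0,-0.9,0,1],[0.89,0,0,0,1],[0.89,0,0,0,1],[0.89,0,0,0,1],[0.89,0,0,0,1]]]'

```text
time_s: 6.1
ee_pos: [588.0, -111.4, 109.7]
ee_rot: [179.9, 0.0, 107.0]
force: [0.6, 0.3, 0.1]
gripper_width: 90.8
gripper_force: 0.0
```

send_rows --steps '[[[0.89,0,0,0,1],[0.89,0,0,0,1],[0.89,0,0,0,1],[0.89,0,0,0,1],[0.89,0,0,0,1]]]'

```text
time_s: 6.52
ee_pos: [535.8, 59.1, 109.6]
ee_rot: [180.0, 0.0, 107.0]
force: [0.4, 0.5, 0.3]
gripper_width: 91.1
gripper_force: 0.0
```

```bash
cat > look.py <<'E'
import sys,cv2,numpy as np
from workcell import env
from h import *
n=sys.argv[1]; out=[]
T,S=env.grab_frame("top"),env.grab_frame("scene")
for f,r in((T,(345,125,72,72)),(S,(195,270,75,65))):
    x,y,w,h=r; out.append(cv2.resize(f["pixels"][y:y+h,x:x+w,::-1],(390,390),interpolation=2))
    for k,lo,hi,z in(("tray",(95,80,30),(125,255,255),12),("cork",(3,60,30),(22,255,255),16)):
        try: hh=blob(f,r,lo,hi); print(k,circ(f,hh,z))
        except Exception as e: print(k,e)
pickle.dump((T,S),open(n+".pkl","wb"))
cv2.imwrite(f"pics/{n}.png",np.hstack(out))
E
python3 look.py cork1; python3 plan.py 597 176 130
```

```text
tray (array([ 628.8, -247.9]), array([127.6, 128.8]))
cork (array([ 628.4, -246.3]), array([62.9, 64.3]))
tray (array([ 629.7, -245.2]), array([133. , 133.5]))
cork (array([ 633.6, -247.7]), array([64.5, 70.4]))
t 6.62 pos [534.7  61.6 109.6] rot [-1.800e+02 -1.000e-01  1.073e+02] q6 -12.1 w 91.0 f 0.0 [ 0.5 -0.4  0.3]
rows 4 each [ 0.567  0.585 -0.128]
```

View pics/cork1.png

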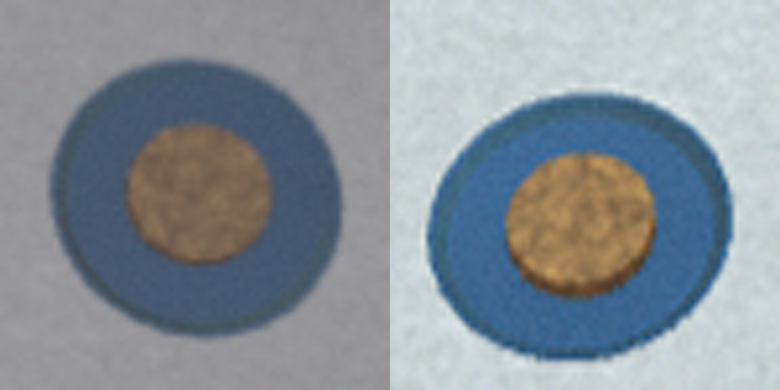

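The cork sits flat in the tray, centre (199,195) against the tray's (196,198) in the left crop, about 1–2 mm off. Next is the charger.

send_rows --steps '[[[0.567,0.585,0,0,1],[0.567,0.585,0,0,1],[0.567,0.585,0,0,1],[0.567,0.585,0,0,1],[0,0,0,0,1]]]'

```text
time_s: 7.03
ee_pos: [602.9, 176.0, 109.4]
ee_rot: [179.7, -0.1, 107.2]
force: [0.3, 0.2, 0.5]
gripper_width: 91.1
gripper_force: 0.0
```

```bash
python3 plan.py 597.5 176.5 41
```

```text
t 7.03 pos [602.9 176.  109.4] rot [ 1.797e+02 -1.000e-01  1.072e+02] q6 -2.1 w 91.1 f 0.0 [0.3 0.2 0.5]
rows 2 each [ 0.026 -0.062  0.855]
```

send_rows --steps '[[[0.05,-0.12,0.4,0,1],[0,0,0.6,0,1],[0,0,0.5,0,1],[0,0,0.2,0,1],[0,0,0,0,1]]]' --squeeze 5

```text
time_s: 7.45
ee_pos: [592.7, 171.0, 39.2]
ee_rot: [-179.7, 0.0, 107.0]
force: [-0.4, 0.1, 0.5]
gripper_width: 91.6
gripper_force: 0.0
```

send_rows --steps '[[[0,0,0,0,0],[0,0,0,0,0],[0,0,0,0,0],[0,0,0,0,0],[0,0,0,0,0]]]'

```text
time_s: 7.87
ee_pos: [594.6, 172.5, 42.1]
ee_rot: [179.9, 0.0, 107.1]
force: [0.4, 0.3, -0.3]
gripper_width: 61.1
gripper_force: 0.0
```

send_rows --steps '[[[0,0,0,0,0],[0,0,0,0,0],[0,0,0,0,0],[0,0,0,0,0],[0,0,0,0,0]]]'

```text
time_s: 8.28
ee_pos: [594.1, 172.4, 41.1]
ee_rot: [-180.0, -0.0, 107.1]
force: [0.1, -0.3, 0.3]
gripper_width: 27.5
gripper_force: 0.0
```

```bash
python3 plan.py
```

```text
t 8.28 pos [594.1 172.4  41.1] rot [-180.    -0.   107.1] q6 -2.0 w 27.5 f 0.0 [ 0.1 -0.3  0.3]
```

send_rows --steps '[[[0.07,0.11,0,0,0.3],[0,0,0,0,0],[0,0,0,0,0],[0,0,0,0,0],[0,0,0,0,0]]]'

```text
time_s: 8.7
ee_pos: [597.6, 176.5, 41.1]
ee_rot: [180.0, -0.0, 107.1]
force: [0.8, 0.8, -0.4]
gripper_width: 13.9
gripper_force: 5.0
```

```bash
python3 plan.py
```

```text
t 8.7 pos [597.6 176.5  41.1] rot [180.   -0.  107.1] q6 -1.7 w 13.9 f 5.0 [ 0.8  0.8 -0.4]
```

send_rows --steps '[[[0,0,0,0,0],[0,0,-0.3,0,0],[0,0,-0.8,0,0],[0,0,-0.8,0,0],[0,0,0,0,0]]]' --squeeze 20

```text
time_s: 9.12
ee_pos: [601.3, 177.3, 123.6]
ee_rot: [179.3, 0.0, 107.1]
force: [1.5, 0.2, 0.8]
gripper_width: 14.0
gripper_force: 20.0
```

```bash
python3 plan.py 625 20 116 625 20 38
```

```text
t 9.12 pos [601.3 177.3 123.6] rot [179.3   0.  107.1] q6 -1.7 w 14.0 f 20.0 [1.5 0.2 0.8]
rows 5 each [-0.787 -0.117  0.038]
rows 3 each [0.   0.   0.65]
```

send_rows --steps '[[[-0.5,-0.1,0,0,0],[-0.8,-0.1,0,0,0],[-0.8,-0.1,0,0,0],[-0.8,-0.1,0,0,0],[-0.8,-0.1,0,0,0]]]'

```text
time_s: 9.53
ee_pos: [621.4, 27.6, 116.7]
ee_rot: [-180.0, -0.0, 107.1]
force: [0.3, 0.7, -0.3]
gripper_width: 13.9
gripper_force: 20.0
```

send_rows --steps '[[[-0.2,0,0.5,0,0],[0,0,0.7,0,0],[0,0,0.5,0,0],[0,0,0,0,0],[0,0,0,0,0]]]'

```text
time_s: 9.95
ee_pos: [623.1, 21.2, 48.1]
ee_rot: [-179.8, -0.1, 107.1]
force: [1.0, -0.3, -0.6]
gripper_width: 13.7
gripper_force: 20.0
```

```bash
python3 plan.py 625 20 36
```

```text
t 9.95 pos [623.1  21.2  48.1] rot [-1.798e+02 -1.000e-01  1.071e+02] q6 -16.2 w 13.7 f 20.0 [ 1.  -0.3 -0.6]
rows 1 each [-0.043  0.035  0.302]
```

send_rows --steps '[[[-0.04,0.04,0.2,0,0],[0,0,0.08,0,0],[0,0,0,0,0],[0,0,0,0,0]]]'

```text
time_s: 10.28
ee_pos: [626.5, 20.5, 38.5]
ee_rot: [179.9, 0.0, 107.1]
force: [-1.5, 0.4, 0.4]
gripper_width: 13.9
gripper_force: 20.0
```

```bash
python3 plan.py
```

```text
t 10.28 pos [626.5  20.5  38.5] rot [179.9   0.  107.1] q6 -16.3 w 13.9 f 20.0 [-1.5  0.4  0.4]
```

send_rows --steps '[[[0,0,0.06,0,0],[0,0,0,0,0],[0,0,0,0,0]]]' --squeeze 8

```text
time_s: 10.53
ee_pos: [626.8, 20.4, 36.2]
ee_rot: [179.9, 0.0, 107.1]
force: [-0.8, -0.2, 1.1]
gripper_width: 13.8
gripper_force: 8.0
```

```bash
python3 plan.py
```

```text
t 10.53 pos [626.8  20.4  36.2] rot [179.9   0.  107.1] q6 -16.3 w 13.8 f 8.0 [-0.8 -0.2  1.1]
```

send_rows --steps '[[[0,0,0,0,0.2],[0,0,0,0,0.25],[0,0,0,0,1],[0,0,0,0,1],[0,0,0,0,1]]]'

```text
time_s: 10.95
ee_pos: [626.0, 20.3, 35.5]
ee_rot: [-180.0, -0.0, 107.1]
force: [-0.1, -1.1, -0.4]
gripper_width: 39.5
gripper_force: 0.0
```

send_rows --steps '[[[0,0,0,0,1],[0,0,0,0,1],[0,0,0,0,1],[0,0,0,0,1],[0,0,0,0,1]]]'

```text
time_s: 11.37
ee_pos: [626.2, 20.3, 35.5]
ee_rot: [180.0, -0.0, 107.1]
force: [0.5, 0.3, -0.4]
gripper_width: 73.3
gripper_force: 0.0
```

```bash
python3 - <<'E'
from workcell import env
import cv2,numpy as np,pickle
o=[]
for n,(x,y,w,h) in(("top",(230,130,90,90)),("scene",(265,190,110,110))):
    f=env.grab_frame(n); o.append(cv2.resize(f["pixels"][y:y+h,x:x+w,::-1],(400,400),interpolation=2))
cv2.imwrite("pics/edge.png",np.hstack(o))
E
python3 plan.py
```

```text
t 11.47 pos [626.2  20.3  35.5] rot [180.   -0.  107.1] q6 -16.3 w 81.6 f 0.0 [ 0.6 -0.4  0.9]
```

View pics/edge.png

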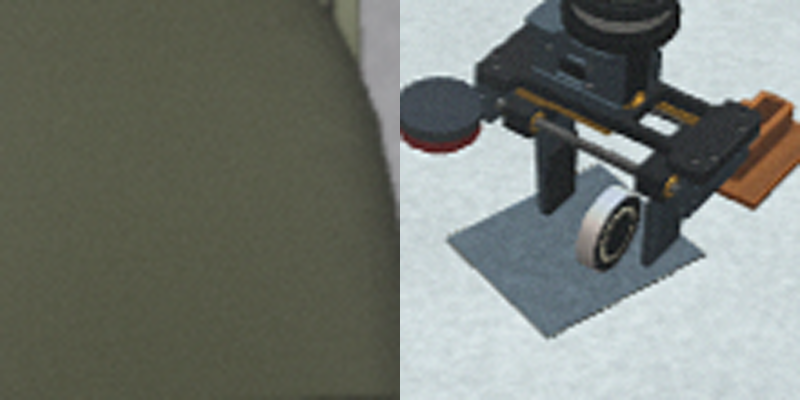

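The scene view (right half) shows the charger standing on edge on the mat at crop pixel (607,228), ringed face toward +x. It may have rolled a little toward −y, so I'll check.

Run:
```python
from workcell import env
from h import *
f=env.grab_frame("scene"); hsv=cv2.cvtColor(f["pixels"],cv2.COLOR_RGB2HSV)
print(world(f,[(322,252.7)],33))
m=np.zeros((420,560),np.uint8); sub=cv2.inRange(f["pixels"],(150,140,140),(255,255,255))[238:268,310:335]; print(sub.sum()//255, np.argwhere(sub).mean(0)+[238,310])
```

```text
[[626.97167852  22.85922652  33.        ]]
106 [245.79245283 321.86792453]
```

send_rows --steps '[[[0,0,-0.4,0,1],[0,-0.4,0,0,1],[0,-0.3,0,0,1],[0,-0.2,0,0,1],[0,-0.2,0,0,1]]]'

```text
time_s: 11.93
ee_pos: [583.7, 7.2, 51.6]
ee_rot: [180.0, 0.0, 107.1]
force: [0.3, -0.3, -0.6]
gripper_width: 91.1
gripper_force: 0.0
```

send_rows --steps '[[[0,-0.15,0,0,1],[0,-0.15,0,0,1],[0,-0.1,0,0,1],[0,0,0,0,1],[0,0,0,0,1]]]'

```text
time_s: 12.35
ee_pos: [569.0, 2.7, 51.6]
ee_rot: [180.0, -0.0, 107.1]
force: [-0.3, 0.4, 0.7]
gripper_width: 91.2
gripper_force: 0.0
```

```bash
python3 - <<'E'
from workcell import env
import cv2,numpy as np,pickle
o=[]
for n,(x,y,w,h) in(("scene",(265,190,110,110)),):
    f=env.grab_frame(n); o.append(cv2.resize(f["pixels"][y:y+h,x:x+w,::-1],(400,400),interpolation=2))
cv2.imwrite("pics/tip.png",np.hstack(o))
E
python3 plan.py
```

```text
t 12.4 pos [569.2   2.7  51.6] rot [180.    0.  107.1] q6 -18.0 w 91.2 f 0.0 [-0.7 -0.6 -0.1]
```

View pics/tip.png

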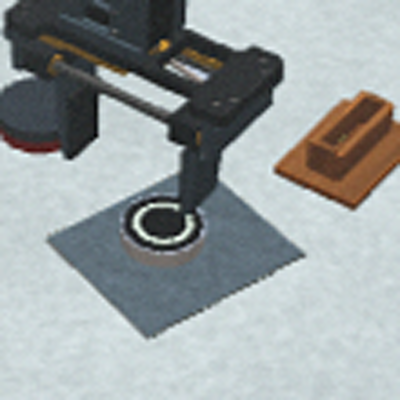

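The charger lies flat on the mat, ringed face up, at crop (163,222).

```bash
python3 - <<'E'
from workcell import env
from h import *
f=env.grab_frame("scene"); x,y,w,h=298,240,24,20
g=f["pixels"][y:y+h,x:x+w].astype(int)
m=(g.min(2)>150).astype(np.uint8); p=np.argwhere(m)[:,::-1]+[x,y]; print(len(p),p.min(0),p.max(0),p.mean(0))
W=world(f,p.astype(float),17); print(W.mean(0),W.min(0),W.max(0))
d=(g.max(2)<70).astype(np.uint8); q=np.argwhere(d)[:,::-1]+[x,y]; W=world(f,q.astype(float),17); print(len(q),W.mean(0),W.min(0),W.max(0))
hull=cv2.convexHull(np.r_[p,q].astype(np.int32))[:,0].astype(float); print(circ(f,hull,17))
E
python3 plan.py 605 20 55
```

```text
76 [298 240] [320 259] [306.11842105 247.69736842]
[575.27069094  12.70566544  17.        ] [539.5744293   -9.03601001  17.        ] [620.51930438  32.60342796  17.        ]
209 [587.77693488  20.03319504  17.        ] [564.19232396 -14.73781636  17.        ] [616.23644267  62.5063471   17.        ]
(array([572.8,  26.2]), array([ 63. , 107.8]))
t 12.45 pos [569.3   2.8  51.6] rot [180.    0.  107.1] q6 -18.0 w 91.3 f 0.0 [0.3 0.2 0.4]
rows 2 each [ 0.075  0.489 -0.043]
```

send_rows --steps '[[[0,0,-0.9,0,1],[0.89,0,-0.3,0,1],[0.89,0,0,0,1],[0.89,0,0,0,1],[0.89,0,0,0,1]]]'

```text
time_s: 12.87
ee_pos: [527.0, 140.2, 100.0]
ee_rot: [179.9, -0.0, 107.0]
force: [-0.2, 0.3, 0.1]
gripper_width: 91.2
gripper_force: 0.0
```

send_rows --steps '[[[0.89,0,0,0,1],[0.5,0,0,0,1],[0,0,0,0,1],[0,0,0,0,1]]]'

```text
time_s: 13.2
ee_pos: [510.7, 192.8, 99.5]
ee_rot: [180.0, 0.0, 107.2]
force: [0.9, 0.2, 1.3]
gripper_width: 91.3
gripper_force: 0.0
```

```bash
cat > chg.py <<'E'
from workcell import env
from h import *
import sys
# args: z then top centre px, scene centre px, half sizes: bright ring inside dark face
z=float(sys.argv[1]); c=list(map(int,sys.argv[2:6])); o=[]
for n,(u,v),R in(("top",c[:2],16),("scene",c[2:],15)):
    f=env.grab_frame(n); x,y=u-R,v-R; g=f["pixels"][y:y+2*R,x:x+2*R].astype(np.uint8)
    o.append(cv2.resize(g[:,:,::-1],(390,390),interpolation=2))
    gr=g.max(2); dark=(gr<np.median(gr)*0.62).astype(np.uint8)
    cs=cv2.findContours(cv2.morphologyEx(dark,cv2.MORPH_CLOSE,np.ones((3,3))),0,1)[0]; k=max(cs,key=cv2.contourArea)
    print(n,np.median(gr),circ(f,cv2.convexHull(k)[:,0].astype(float)+[x,y],z))
cv2.imwrite(f"pics/{sys.argv[6]}.png",np.hstack(o))
E
python3 chg.py 17 284 186 309 251 flat; python3 plan.py
```

```text
top 99.0 (array([590.4,   9.7]), array([26. , 27.3]))
scene 117.0 (array([590.1,  11.9]), array([53.6, 54.2]))
t 13.3 pos [511.1 191.4  99.5] rot [180.    0.  107.1] q6 2.3 w 91.0 f 0.0 [0.5 0.3 0.1]
```

View pics/flat.png

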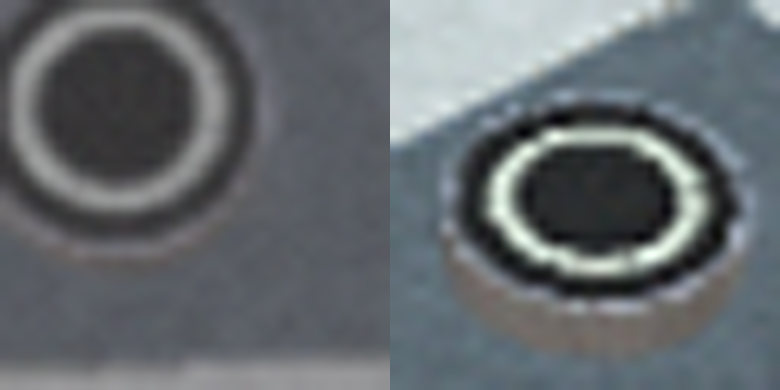

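The charger is flat and ring up; both views agree on (590.3, 11), so I'll grip it by the rim.

```bash
python3 plan.py 590.3 11 70
```

```text
t 13.3 pos [511.1 191.4  99.5] rot [180.    0.  107.1] q6 2.3 w 91.0 f 0.0 [0.5 0.3 0.1]
rows 6 each [-0.815  0.095  0.123]
```

send_rows --steps '[[[-0.81,0.095,0,0,1],[-0.81,0.095,0.1,0,1],[-0.81,0.095,0.1,0,1],[-0.81,0.095,0.1,0,1],[-0.81,0.095,0.1,0,1]]]'

```text
time_s: 13.72
ee_pos: [577.1, 39.5, 83.4]
ee_rot: [180.0, 0.0, 106.9]
force: [0.9, -0.3, -0.1]
gripper_width: 91.3
gripper_force: 0.0
```

send_rows --steps '[[[-0.81,0.095,0.3,0,1],[0,0,0.3,0,1],[0,0,0,0,1],[0,0,0,0,1]]]'

```text
time_s: 14.05
ee_pos: [588.9, 11.4, 58.9]
ee_rot: [-179.9, -0.0, 106.9]
force: [-0.3, -0.5, -0.3]
gripper_width: 90.9
gripper_force: 0.0
```

```bash
python3 plan.py 590.3 11 8
```

```text
t 14.05 pos [588.9  11.4  58.9] rot [-179.9   -0.   106.9] q6 -16.9 w 90.9 f 0.0 [-0.3 -0.5 -0.3]
rows 2 each [-0.01   0.015  0.636]
```

send_rows --steps '[[[-0.02,0.03,0.6,0,1],[0,0,0.5,0,1],[0,0,0.17,0,1],[0,0,0,0,0.6],[0,0,0,0,0.6]]]' --squeeze 15

```text
time_s: 14.47
ee_pos: [591.2, 12.8, 9.5]
ee_rot: [180.0, 0.0, 107.1]
force: [-0.4, -0.0, 0.4]
gripper_width: 80.7
gripper_force: 0.0
```

send_rows --steps '[[[0,0,0,0,0.5],[0,0,0,0,0.5],[0,0,0,0,0.5],[0,0,0,0,0.5],[0,0,0,0,0.5]]]'

```text
time_s: 14.88
ee_pos: [591.4, 12.5, 9.8]
ee_rot: [179.9, 0.0, 107.1]
force: [-0.8, 0.9, 6.3]
gripper_width: 59.3
gripper_force: 15.0
```

```bash
python3 plan.py
```

```text
t 14.88 pos [591.4  12.5   9.8] rot [179.9   0.  107.1] q6 -17.0 w 59.3 f 15.0 [-0.8  0.9  6.3]
```

send_rows --steps '[[[0,0,-0.3,0,0.5],[0,0,-0.7,0,0.5],[0,0,-0.7,0,0.5],[0,0,0,0,0.5],[0,0,0,0,0.5]]]'

```text
time_s: 15.3
ee_pos: [592.0, 12.4, 78.3]
ee_rot: [179.8, 0.1, 107.1]
force: [0.1, -0.3, -0.7]
gripper_width: 59.2
gripper_force: 15.0
```

```bash
python3 plan.py 628.7 -245.8 70
```

```text
t 15.3 pos [592.   12.4  78.3] rot [1.798e+02 1.000e-01 1.071e+02] q6 -17.0 w 59.2 f 15.0 [ 0.1 -0.3 -0.7]
rows 8 each [-0.805 -0.127  0.026]
```

send_rows --steps '[[[-0.4,-0.127,0,0,0.5],[-0.85,-0.127,0,0,0.5],[-0.85,-0.127,0,0,0.5],[-0.85,-0.127,0,0,0.5],[-0.85,-0.127,0,0,0.5]]]'

```text
time_s: 15.72
ee_pos: [610.2, -141.4, 74.9]
ee_rot: [-179.8, -0.1, 107.1]
force: [1.0, -0.1, -0.1]
gripper_width: 59.4
gripper_force: 15.0
```

send_rows --steps '[[[-0.85,-0.127,0,0,0.5],[-0.85,-0.127,0,0,0.5],[-0.6,-0.127,0,0,0.5],[-0.34,0,0.2,0,0.5],[0,0,0.4,0,0.5]]]'

```text
time_s: 16.13
ee_pos: [628.9, -249.1, 52.4]
ee_rot: [179.9, 0.1, 106.9]
force: [0.5, -0.7, -0.6]
gripper_width: 59.2
gripper_force: 15.0
```

send_rows --steps '[[[0,0,0,0,0.5],[0,0,0,0,0.5],[0,0,0,0,0.5]]]'

```text
time_s: 16.38
ee_pos: [627.4, -244.6, 52.2]
ee_rot: [-179.9, -0.1, 107.1]
force: [0.1, 0.2, -0.5]
gripper_width: 58.9
gripper_force: 15.0
```

```bash
python3 plan.py 628.7 -245.8 24
```

```text
t 16.38 pos [ 627.4 -244.6   52.2] rot [-1.799e+02 -1.000e-01  1.071e+02] q6 -39.4 w 58.9 f 15.0 [ 0.1  0.2 -0.5]
rows 1 each [-0.038  0.022  0.704]
```

send_rows --steps '[[[-0.04,0.022,0.4,0,0.5],[0,0,0.2,0,0.5],[0,0,0.09,0,0.5],[0,0,0,0,0.5],[0,0,0,0,0.5]]]'

```text
time_s: 16.8
ee_pos: [629.1, -246.7, 25.4]
ee_rot: [180.0, -0.0, 107.1]
force: [-0.4, -0.5, 0.4]
gripper_width: 59.3
gripper_force: 15.0
```

```bash
python3 plan.py 628.7 -245.8 23
```

```text
t 16.8 pos [ 629.1 -246.7   25.4] rot [180.   -0.  107.1] q6 -39.5 w 59.3 f 15.0 [-0.4 -0.5  0.4]
rows 1 each [ 0.024 -0.003  0.06 ]
```

send_rows --steps '[[[0.02,0,0.06,0,0.5],[0,0,0,0,0.5],[0,0,0,0,0.7],[0,0,0,0,0.8],[0,0,0,0,0.8]]]'

```text
time_s: 17.22
ee_pos: [629.0, -246.4, 23.2]
ee_rot: [180.0, 0.0, 107.1]
force: [-0.6, -0.1, 1.1]
gripper_width: 72.3
gripper_force: 0.0
```

send_rows --steps '[[[0,0,0,0,0.8],[0,0,-0.5,0,0.85],[0,0,-0.9,0,0.9],[0,0,-0.9,0,1],[0,0,0,0,1]]]'

```text
time_s: 17.63
ee_pos: [633.0, -248.1, 123.0]
ee_rot: [179.3, 0.5, 107.1]
force: [1.8, -0.6, 0.9]
gripper_width: 90.6
gripper_force: 0.0
```

```bash
python3 plan.py 420.5 -288 115
```

```text
t 17.63 pos [ 633.  -248.1  123. ] rot [179.3   0.5 107.1] q6 -39.4 w 90.6 f 0.0 [ 1.8 -0.6  0.9]
rows 6 each [ 0.101 -0.895  0.033]
```

send_rows --steps '[[[0.1,-0.5,0,0,1],[0.1,-0.89,0,0,1],[0.1,-0.89,0,0,1],[0.1,-0.89,0,0,1],[0.1,-0.89,0,0,1]]]'

```text
time_s: 18.05
ee_pos: [466.1, -274.9, 114.8]
ee_rot: [180.0, 0.0, 107.1]
force: [-0.0, 0.2, 0.1]
gripper_width: 91.1
gripper_force: 0.0
```

send_rows --steps '[[[0.1,-0.89,0.3,0,1],[0,-0.4,0.3,0,1],[0,0,0,0,1],[0,0,0,0,1]]]'

```text
time_s: 18.38
ee_pos: [416.8, -286.4, 90.8]
ee_rot: [180.0, 0.0, 107.0]
force: [0.6, -0.1, 0.4]
gripper_width: 91.1
gripper_force: 0.0
```

```bash
python3 chg.py 30 381 159 231 298 stack1; python3 look.py tr2; python3 plan.py 420.5 -288 60
```

```text
top 101.0 (array([ 629.3, -248.9]), array([27.3, 28.6]))
scene 125.0 (array([ 629.6, -246.5]), array([53.8, 54.5]))
tray (array([ 628.8, -247.1]), array([128.6, 130.2]))
cork (array([ 626. , -244.8]), array([59.3, 60.7]))
tray (array([ 629.6, -245.1]), array([133.2, 133.7]))
cork (array([ 634.8, -248.2]), array([64.3, 66.8]))
t 18.58 pos [ 418.9 -286.4   91.3] rot [1.799e+02 1.000e-01 1.071e+02] q6 -52.8 w 91.3 f 0.0 [0.4 0.1 0.3]
rows 1 each [-0.049  0.027  0.783]
```

View pics/tr2.png

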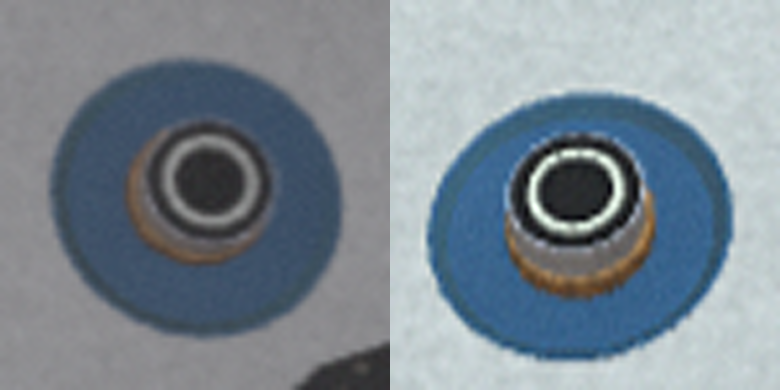

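The charger is flat on the cork, about 2–3 mm off centre in the left crop ((210,182) against the cork), which is within tolerance. Now the case.

send_rows --steps '[[[-0.05,0.04,0.6,0,1],[0,0,0.8,0,1],[0,0,0.5,0,1],[0,0,0.2,0,1],[0,0,0,0,1]]]' --squeeze 10

```text
time_s: 19.0
ee_pos: [419.2, -286.8, 5.2]
ee_rot: [-179.9, -0.2, 107.1]
force: [0.1, -0.4, 0.7]
gripper_width: 91.1
gripper_force: 0.0
```

send_rows --steps '[[[0,0,0,0,0.5],[0,0,0,0,0.5],[0,0,0,0,0.5],[0,0,0,0,0.5],[0,0,0,0,0.5]]]'

```text
time_s: 19.42
ee_pos: [419.7, -287.9, 7.6]
ee_rot: [179.9, 0.1, 107.1]
force: [-0.7, 0.2, 0.5]
gripper_width: 60.4
gripper_force: 0.0
```

send_rows --steps '[[[0,0,0,0,0.4],[0,0,0,0,0.4],[0,0,0,0,0.4],[0,0,0,0,0.4]]]'

```text
time_s: 19.75
ee_pos: [419.5, -287.8, 7.2]
ee_rot: [180.0, 0.0, 107.1]
force: [-0.9, 0.3, 5.5]
gripper_width: 53.4
gripper_force: 10.0
```

```bash
python3 plan.py
```

```text
t 19.75 pos [ 419.5 -287.8    7.2] rot [180.    0.  107.1] q6 -52.8 w 53.4 f 10.0 [-0.9  0.3  5.5]
```

send_rows --steps '[[[0,0,-0.3,0,0.4],[0,0,-0.7,0,0.4],[0,0,-0.8,0,0.4],[0,0,-0.3,0,0.4],[0,0,0,0,0.4]]]'

```text
time_s: 20.17
ee_pos: [420.9, -288.8, 93.5]
ee_rot: [179.8, 0.3, 107.1]
force: [0.4, -1.1, -0.3]
gripper_width: 53.3
gripper_force: 10.0
```

```bash
python3 plan.py 629.4 -247.5 90
```

```text
t 20.17 pos [ 420.9 -288.8   93.5] rot [179.8   0.3 107.1] q6 -52.8 w 53.3 f 10.0 [ 0.4 -1.1 -0.3]
rows 6 each [-0.09   0.881  0.015]
```

send_rows --steps '[[[-0.09,0.4,0,0,0.4],[-0.09,0.7,0,0,0.4],[-0.09,0.8,0,0,0.4],[-0.09,0.8,0,0,0.4],[-0.09,0.8,0,0,0.4]]]'

```text
time_s: 20.58
ee_pos: [558.6, -262.9, 88.7]
ee_rot: [-179.9, -0.1, 107.0]
force: [-0.8, -0.5, 0.1]
gripper_width: 53.2
gripper_force: 10.0
```

send_rows --steps '[[[-0.09,0.8,0,0,0.4],[0,0.7,0,0,0.4],[0,0.3,0,0,0.4],[0,0,0.3,0,0.4],[0,0,0.4,0,0.4]]]'

```text
time_s: 21.0
ee_pos: [628.2, -245.7, 61.0]
ee_rot: [-180.0, -0.0, 107.1]
force: [-0.1, -1.0, -1.3]
gripper_width: 53.3
gripper_force: 10.0
```

send_rows --steps '[[[0,0,0,0,0.4],[0,0,0,0,0.4],[0,0,0,0,0.4]]]'

```text
time_s: 21.25
ee_pos: [627.2, -246.3, 62.1]
ee_rot: [-179.9, -0.1, 107.0]
force: [0.3, 0.4, -0.2]
gripper_width: 53.1
gripper_force: 10.0
```

```bash
python3 plan.py 629.4 -247.5 42
```

```text
t 21.25 pos [ 627.2 -246.3   62.1] rot [-1.799e+02 -1.000e-01  1.070e+02] q6 -39.4 w 53.1 f 10.0 [ 0.3  0.4 -0.2]
rows 1 each [-0.045  0.045  0.503]
```

send_rows --steps '[[[-0.045,0.045,0.2,0,0.4],[0,0,0.2,0,0.4],[0,0,0.08,0,0.4],[0,0,0,0,0.4],[0,0,0,0,0.4]]]'

```text
time_s: 21.67
ee_pos: [630.3, -247.2, 43.2]
ee_rot: [-180.0, -0.0, 107.1]
force: [0.8, -0.3, -0.5]
gripper_width: 53.1
gripper_force: 10.0
```

```bash
python3 plan.py 629.4 -247.5 37.5
python3 - <<'E'
from workcell import env
import cv2
f=env.grab_frame("scene"); cv2.imwrite("pics/hold.png",cv2.resize(f["pixels"][250:335,190:275,::-1],(595,595),interpolation=2))
E
```

```text
t 21.67 pos [ 630.3 -247.2   43.2] rot [-180.    -0.   107.1] q6 -39.5 w 53.1 f 10.0 [ 0.8 -0.3 -0.5]
rows 1 each [-0.002 -0.023  0.143]
```

View pics/hold.png

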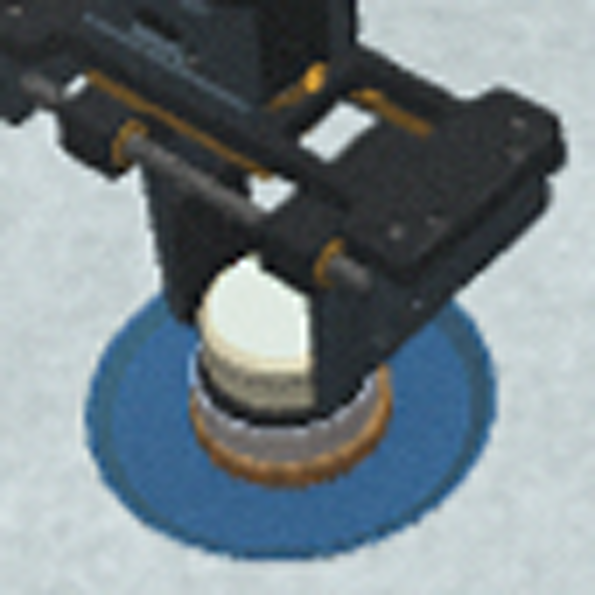

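The case is held upright just above the charger, its white body at (255,330) over the charger rim at (280,400). I'll lower it gently.

send_rows --steps '[[[0,-0.02,0.06,0,0.4],[0,0,0.05,0,0.4],[0,0,0.03,0,0.4],[0,0,0,0,0.4],[0,0,0,0,0.4]]]'

```text
time_s: 22.13
ee_pos: [629.7, -247.4, 37.9]
ee_rot: [-180.0, -0.0, 107.1]
force: [-0.2, -0.7, -0.7]
gripper_width: 53.0
gripper_force: 10.0
```

```bash
python3 plan.py 629.4 -247.5 37
```

```text
t 22.13 pos [ 629.7 -247.4   37.9] rot [-180.    -0.   107.1] q6 -39.5 w 53.0 f 10.0 [-0.2 -0.7 -0.7]
rows 1 each [-0.001 -0.008  0.021]
```

send_rows --steps '[[[0,0,0.03,0,0.4],[0,0,0,0,0.4],[0,0,0,0,0.4]]]'

```text
time_s: 22.38
ee_pos: [630.0, -247.6, 37.3]
ee_rot: [180.0, 0.0, 107.1]
force: [-0.7, 0.7, 3.3]
gripper_width: 53.1
gripper_force: 10.0
```

```bash
python3 plan.py
```

```text
t 22.38 pos [ 630.  -247.6   37.3] rot [180.    0.  107.1] q6 -39.5 w 53.1 f 10.0 [-0.7  0.7  3.3]
```

Contact (3 N). Release, rise and back away.

send_rows --steps '[[[0,0,0,0,0.62],[0,0,0,0,0.7],[0,0,0,0,0.8],[0,0,0,0,0.85],[0,0,0,0,0.9]]]'

```text
time_s: 22.8
ee_pos: [629.7, -247.4, 36.5]
ee_rot: [-180.0, -0.0, 107.1]
force: [0.1, -1.0, -0.4]
gripper_width: 79.8
gripper_force: 0.0
```

send_rows --steps '[[[0,0,-0.3,0,0.9],[0,0,-0.7,0,0.9],[0,0,-0.9,0,0.9],[0,0,-0.9,0,0.9],[0.8,0,0,0,0.9]]]'

```text
time_s: 23.22
ee_pos: [626.2, -222.6, 158.0]
ee_rot: [179.2, 0.8, 106.8]
force: [1.4, 0.6, 0.8]
gripper_width: 82.2
gripper_force: 0.0
```

send_rows --steps '[[[0.8,0,0,0,0.9],[0.8,0,0,0,0.9],[0.8,0,0,0,0.9],[0.8,0,0,0,0.9],[0.8,0,0,0,0.9]]]'

```text
time_s: 23.63
ee_pos: [572.9, -62.6, 149.8]
ee_rot: [179.9, 0.0, 107.0]
force: [1.1, -0.1, -1.0]
gripper_width: 82.2
gripper_force: 0.0
```

send_rows --steps '[[[0.8,0,0,0,0.9],[0.4,0,0,0,0.9],[0,0,0,0,0.9],[0,0,0,0,0.9],[0,0,0,0,0.9]]]'

```text
time_s: 24.05
ee_pos: [559.9, -18.7, 149.4]
ee_rot: [179.9, 0.1, 107.1]
force: [-0.2, -0.3, -0.1]
gripper_width: 82.0
gripper_force: 0.0
```

```bash
python3 look.py fin
python3 - <<'E'
import pickle
from h import *
T,S=pickle.load(open("fin.pkl","rb"))
for f,r,v in((T,(365,138,35,35),125),(S,(212,272,40,30),190)):
    hh=blob(f,r,(0,0,v),(180,60,255)); print("case",cv2.boundingRect(hh.astype(np.int32)),circ(f,hh,46))
E
python3 plan.py
```

```text
tray (array([ 628.7, -246.9]), array([128.8, 130.1]))
cork (array([ 627.4, -245.9]), array([61.6, 63.9]))
tray (array([ 629.7, -245.2]), array([133. , 133.5]))
cork (array([ 634.8, -248.2]), array([64.2, 67.5]))
case (373, 145, 24, 24) (array([ 626.3, -246.5]), array([57.6, 65.8]))
case (212, 272, 40, 30) (array([ 587.3, -217.1]), array([ 99.5, 139.7]))
t 24.15 pos [559.8 -19.1 149. ] rot [180.   0. 107.] q6 -20.1 w 82.2 f 0.0 [ 0.8  0.7 -0.7]
```

View pics/fin.png

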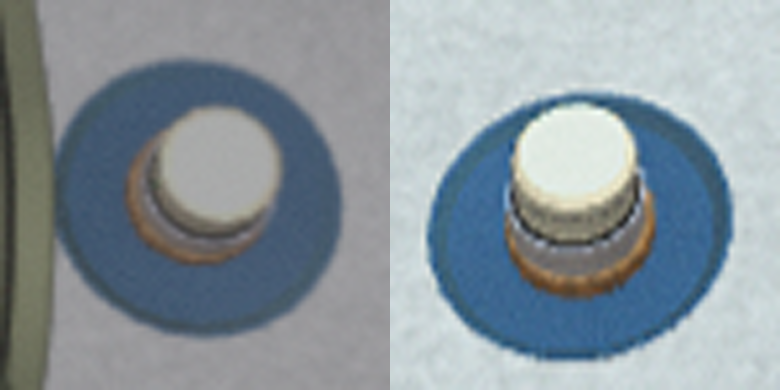

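Run:
```python
import pickle
from h import *
T,S=pickle.load(open("fin.pkl","rb"))
print(world(T,[(385.6-.4,155.3-.4)],52),world(S,[(230.6-.4,296.2-.4)],52))
```

```text
[[ 628.88743288 -247.73724411   52.        ]] [[ 632.96209153 -247.13270334   52.        ]]
```

The case stands upright and centred on the charger, about (630,-247.5) against (629.4,-247.7), so I'm handing in.

```bash
python3 -c "
from workcell import env
print(env.job_done())"
```

```text
the job is handed in; nothing more can be done
None
```

The cork, charger (ringed face up) and earbud case are stacked in the tray, each measured within about 3 mm of the centre below, and the job is handed in at about 24 s; the hand-in returned no verdict.

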